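# Clamp the fixture's upright and hold the square in its corner

### The job

On the checking fixture, swing the clamp lever into the marked notch (between the two small lugs, in line with the index pin) and leave it there. Then pick up the steel square that stands on the bench, and press it into the corner between base plate and upright, on the side away from the lever, its foot flat on the plate and the back of its blade flat against about the middle of the upright, and finish while still gripping it and pressing it there. Leave the lever in its notch and every other loose thing where it stands.

Things in the scene. Friction and masses are not known exactly. Their poses are not given: they have to be found in the camera images.
- corner (a point): fixed point on the fixture: middle of the inside corner where the upright's flat face meets the top of the base plate (18 mm above the bench). Axes: z up; +y points level into the upright (the square is pressed towards +y), x runs along the corner.
- fixture: fixed base plate of bright steel, flat on the bench, 220 (x) by 320 (y), 18 thick; place and yaw differ from run to run; origin in the middle of its underside, axes parallel to those of corner (the corner lies 10 to -y of it and 18 up)
- upright: dark steel upright fixed on the plate: 120 along x, 25 thick in y, 100 high above the plate; origin at the foot of its flat face, at corner, the body lying towards +y
- lever (a joint): angle of the clamp lever about a vertical axis (rad), counter-clockwise from above positive, travel -0.95 to 0.85. The marked notch is at 0.45 (within 0.08 either way is in the notch). It is held by friction alone (about 3 N at the knob), has no spring or click and can be pushed past the notch. It starts between -0.75 and -0.1.
- lever_pivot (a point): point on the lever's vertical axis at the height of the knob's middle, 73 above the bench; the pivot stands behind the upright (65 to +y of corner)
- lever_knob (a point): middle of the lever's knob: upright black cylinder 24 dia, 34 high (its top 92 above the bench), 90 from the axis. The lever arm under it has its top 52 above the bench, the sector with its two dark lugs and index pin (12 dia, 121 from the axis) at most 48.
- notch (a point): where the middle of the knob is when the lever is in the marked notch (fixed; differs with the fixture and by the setting of the sector)
- square: steel back square, 0.3 to 0.5 kg, standing on its stock (foot): stock 100 long (its y), 18 wide (its x), 18 high; blade 8 thick (x), 25 wide (y), rising to 150 at the +y end, its back flush with the stock's end. Origin in the middle of the underside, z up. It stands on the bench left or right of the fixture; seated, its y is along corner's.
- square_heel (a point): the square's outer corner: lower edge of the blade's back, 50 to +y of square; seated, it lies at the corner
- square_toe (a point): far end of the stock's underside, 50 to -y of square
- square_blade (a point): point on the back of the blade 95 above the underside
- square_grip (a point): place to grip the blade across its 8 mm thickness (along the square's x): 125 above the underside, mid-width, 12.5 from the back; fingertips here stay above the upright's top when seated
- bracket: bystander, loose: small dark steel angle plate, L-shaped, 60 x 70 x 70 high, wide (60 mm) and stubby with a rib; origin in the middle of its underside
- jack: bystander, loose: screw jack, round, 34 dia, 44 high, standing on the base plate; origin in the middle of its underside
- vblock: bystander, loose: steel V-block, 60 x 55, about 43 high; origin in the middle of its underside
- plug: bystander, loose: steel plug gauge, cylinder 28 dia, 70 high, standing; origin in the middle of its underside
- parallel: bystander, loose: steel bar on edge, 140 long (its x) x 13 x 28 high; origin in the middle of its underside
- gaugebox: bystander, loose: closed wooden box 80 x 110 x 50 high; origin in the middle of its underside
- block: bystander, loose: dark steel block 76 x 51 x 25 high; origin in the middle of its underside
Things that resemble listed ones, but are neither listed nor needed, are in the scene too. What is shaped like the square but red is not meant.

How it is judged:
On the way, in this order (a step that is already met when the one before it is completed fails the run):
1. the lever rests in the marked notch (value of joint lever between 0.37 and 0.53 rad and velocity of joint lever between -0.05 and 0.05 rad/s), for 0.2 s.
2. the square is picked up (height (world z) of square above 0.025 m and contact force between the fingers and square above 1 N), for 0.2 s.
3. the square is pressed home in the corner (y of square_heel in the frame of corner between -0.003 and 0.005 m and y of square_blade in the frame of corner above -0.003 m and z of each of square_heel, square_toe in the frame of corner below 0.003 m and x of square_heel in the frame of corner between -0.05 and 0.05 m and angle between square's own z axis and vertical below 0.035 rad and angle between the y axis of square and the y axis of corner, either way round below 0.06 rad and contact force between square and upright above 1.5 N and contact force between square and fixture above 1 N and contact force between the fingers and square above 2 N), for 0.3 s.
At the end, for the whole second after the job is handed in: Lever within 0.08 rad of the notch. Square gripped (over 2 N), upright within 2 deg, within 0.06 rad and 50 mm of the corner's line and middle; heel and blade within 3 mm of the upright (over 1.5 N), heel and toe within 3 mm of the plate (over 1 N), for the last second (all of step 3 and value of joint lever between 0.37 and 0.53 rad); the arm keeps its last pose, push and grip.
It fails at once if a bystander is moved more than 20 mm (distance of any of bracket, jack, vblock, plug, parallel, gaugebox, block from where it was at the start of the episode above 0.02 m).
It also fails if it takes over 64 s, if anything falls off the work surface, if the arm or the gripper's body presses on something with over 40 N, if the wrist force passes 120 N, or if a joint passes its speed limit or range.

### The arm

A 6-joint arm with a two-finger parallel gripper is mounted at the origin on the work surface. World frame = base frame: x ahead of the robot, y to its left, z up, the work surface at z = 0. Lengths are in m, angles in rad, forces in N, time in s.
With the tool pointing down it reaches from about 0.375 to 0.925 m from the base axis. Payload 5.7 kg.
Tool frame: the origin (TCP) lies at the very end of the fingers, on their centre line; the grasp point (between the pads) lies 19 mm behind it; z points along the fingers, y is the direction in which the jaws open and shut (so a half turn about z gives the same grasp; the last joint's range is limited). The gripper opens to 88 mm and grips with 3 to 60 N. Pads are 20 mm wide; open, the fingers measure 115 mm over their backs; the gripper's body (75 mm by 178 mm) begins 61 mm behind the grasp point.
Start: joints at [-1.407, 0.359, 1.51, -0, 1.272, -0.115], TCP at [0.165, -0.577, 0.223] pointing down, gripper open.
Joint ranges: [-2.97, 2.97], [-1.01, 2.36], [0.21, 2.38], [-0.96, 4.11], [0.2, 2.71], [-2.98, 2.98]. Speed limits (rad/s): [2.39, 2.39, 3.14, 3.14, 3.14, 3.14].

### API

Orientations are given as a unit quaternion [x, y, z, w].
In Python, from bench import * gives the robot as it stands.
- The arm moves only by the tool servo_tool, never from a script. Its argument "rows" is one flat list of numbers, 6 for each row, row after row: the shift along the tool's x, y, z in mm, then the turn, a rotation vector about the tool's x, y, z in degrees. A call has 1 to 5 rows; each row is the pose to reach, as a shift and turn from the pose commanded when the call began, along the tool's axes at that moment; what a row does not reach only later rows make up. A row lasts 1/12 s, in which the tool goes at most 41.7 mm and 7.16 degrees, less where a joint would pass 70% of its speed; a pose out of reach is approached as far as the arm can. A call with a gripper value outside its range is refused whole. "claw" is the finger opening in mm, from 0 to 87.8, set as the call begins (left out, the last holds). The fingers move at their own pace and stop on an object; "grip_force" is the grip in N (left out, the last holds). Time passes only in rows, so rows that repeat a pose let the fingers close. It gives the time, the measured TCP pose, the force and the opening at its end, in the units of the state.
- observe(): the state, without advancing time (a new reading comes with each control period).
- snapshot(name): name is "scene" or "top" or "wrist"; returns a dict with "frame" (420x560x3 uint8, red, green, blue), "depth" (420x560 float32, m along the optical axis (not along the pixel's ray), 0 where there is no reading), "mtx" (3x3 intrinsics, pixels), "distortion" ([k1, k2, p1, p2, k3] as OpenCV has them; the pictures are not rectified), "rvec" (rotation vector, rad) and "tvec" (3), from world to camera coordinates, as OpenCV has them. Camera axes: x right, y down, z forward; pixel columns grow to the right and rows downward; lengths in m; the calibration is good to about 2 mm. A picture is of the moment at which its call begins.
- hand_in(): hands the job in, once; it reports no verdict.
Trained networks look in a picture, given as the dict that the camera call returned (one of the last four; its "shot" number tells which), for a name from the list of things; names that differ only in an ending like _2 or _b are one class to them, and where a whole thing is asked for, a point or a joint stands for the part that bears it (a point fixed in the world has none). Each returns a list of dicts, best first, with "score" (0 to 1); they miss things now and then, are a little off and sometimes report something else, mostly with a low value. They report only what shows in the picture. A call takes as long as a camera call. They do not tell look-alikes from the thing itself.
- silhouettes(name, picture): "mask" (420x560 bool, what is visible of it) and "location" ([column, row] in pixels, amid what is visible of it).
The state is a dict: "time": time; "qpos": joint angles; "dq": joint speeds; "joint_efforts": joint torques, N m; "eef_pos": TCP position; "tcp_rot": TCP orientation; "wrist_force": force on the tool from outside, world axes, zero at the start; "torque": the same for the moment, N m; "grip_width": finger opening in m.
Only numpy, scipy, OpenCV 4.12 (cv2) and the standard library are available. Lean on these libraries where they do the work, as an engineer would, in place of code of your own. Each camera call takes 0.05 s, during which the arm holds its last target.

## Working session

There is one attempt and no reset: what is moved stays moved. The work goes in short steps, Python scripts to look and compute and a tool call to move; the robot and the scene stay as the last step left them, time stands still between calls to the robot, and variables do not carry over. Pictures are saved under pics/ and viewed, and the job is handed in when it is done.

Besides the shell and the picture viewer there is one more tool, called after "Emit:" as a command line: name --argument value ..., lists and objects as JSON in quotes. servo_tool: Moves the arm, as the interface text tells. Its arguments: {"type":"object","properties":{"rows":{"type":"array"},"claw":{"type":"number"},"grip_force":{"type":"number"}},"required":["rows"]}

```bash
ls; mkdir -p pics
cat > h.py <<'E'
from bench import *
import numpy as np, cv2, pickle
from scipy.spatial.transform import Rotation as R
def save(n,img): cv2.imwrite('pics/'+n+'.png',cv2.cvtColor(img,cv2.COLOR_RGB2BGR))
def cloud(s):
    h,w=s['depth'].shape
    u,v=np.meshgrid(np.arange(w),np.arange(h))
    p=cv2.undistortPoints(np.stack([u,v],-1).reshape(-1,1,2).astype(np.float64),s['mtx'],s['distortion']).reshape(h,w,2)
    d=s['depth']; c=np.stack([p[...,0]*d,p[...,1]*d,d],-1)
    Rm=cv2.Rodrigues(np.array(s['rvec'],float))[0]
    W=(c-np.array(s['tvec']).reshape(3))@Rm
    W[d==0]=np.nan
    return W
def proj(s,P): return cv2.projectPoints(np.array(P,float).reshape(-1,1,3),np.array(s['rvec'],float),np.array(s['tvec'],float),s['mtx'],s['distortion'])[0].reshape(-1,2)
E
python3 - <<'E'
from h import *
for n in ['scene','top','wrist']:
    s=snapshot(n); save(n+'0',s['frame']); pickle.dump(s,open(n+'0.pkl','wb'))
    for k in ['square','fixture','lever_knob','upright','lever','bracket','jack','vblock','plug','parallel','gaugebox','block']:
        try: r=silhouettes(k,s)
        except Exception as e: print(n,k,e); continue
        print(n,k,[(round(x['score'],2),np.round(x['location']).tolist(),int(x['mask'].sum())) for x in r])
print(observe())
E
```

```text
pics
scene square [(0.96, [478.0, 218.0], 860), (0.74, [350.0, 187.0], 421), (0.7, [404.0, 192.0], 799), (0.6, [426.0, 228.0], 863)]
scene fixture [(0.79, [243.0, 240.0], 5611)]
scene lever_knob [(0.61, [288.0, 246.0], 386)]
scene upright [(0.76, [266.0, 219.0], 1727)]
scene lever [(0.89, [288.0, 248.0], 407)]
scene bracket [(0.63, [149.0, 200.0], 658)]
scene jack [(0.77, [239.0, 194.0], 188)]
scene vblock [(0.91, [389.0, 305.0], 938), (0.57, [292.0, 249.0], 371)]
scene plug [(0.87, [133.0, 242.0], 324)]
scene parallel []
scene gaugebox [(0.82, [92.0, 224.0], 1648)]
scene block []
top square [(0.59, [135.0, 267.0], 301), (0.58, [184.0, 273.0], 247), (0.57, [175.0, 234.0], 345), (0.54, [241.0, 274.0], 346)]
top fixture [(0.97, [311.0, 202.0], 7139), (0.39, [174.0, 232.0], 229)]
top lever_knob [(0.56, [270.0, 177.0], 304), (0.36, [374.0, 260.0], 552)]
top upright [(0.8, [300.0, 191.0], 682), (0.66, [174.0, 234.0], 347)]
top lever [(0.58, [271.0, 174.0], 276)]
top bracket [(0.85, [422.0, 202.0], 584), (0.73, [172.0, 234.0], 318)]
top jack [(0.31, [420.0, 198.0], 568)]
top vblock [(0.72,
[... 385 characters left out ...]

{'time': 1.95, 'qpos': array([-1.40709222e+00,  3.58772004e-01,  1.51040713e+00, -3.77755253e-05,
        1.27250740e+00, -1.15072595e-01]), 'dq': array([-5.88560480e-04,  2.25557660e-03,  2.52459854e-05, -2.27362392e-03,
        2.14359281e-03, -1.33695138e-03]), 'joint_efforts': array([ 5.01296254e-04, -5.15323520e+01, -2.71118903e+01,  6.77370792e-02,
        2.46474560e-02, -5.32031447e-05]), 'eef_pos': array([ 0.16509657, -0.57679824,  0.22263674]), 'tcp_rot': array([ 9.90300390e-01,  1.38942919e-01, -1.91893944e-05, -4.64884026e-05]), 'wrist_force': array([ 0.72501056, -0.49181978, -0.3974385 ]), 'torque': array([0.03851185, 0.01354781, 0.01762594]), 'grip_width': 0.08757236774186485}
```

View pics/scene0.png

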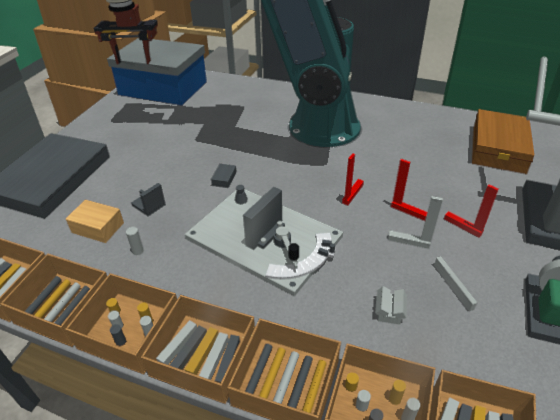

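View pics/top0.png

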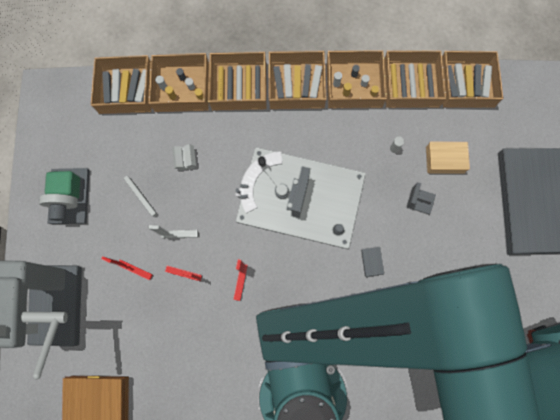

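The scene image shows the fixture at (265,238), its knob at (293,250), and one grey square at (430,225). Three red look-alikes stand at (350,185), (404,190) and (482,212). In the top view the grey square is at (175,233) and the knob at (262,161). I'll enlarge these next.

Run:
```python
from h import *
t=pickle.load(open('top0.pkl','rb')); s=pickle.load(open('scene0.pkl','rb'))
a=cv2.resize(t['frame'][135:255,220:380],None,fx=5,fy=5,interpolation=cv2.INTER_CUBIC); save('ta',a)
b=cv2.resize(t['frame'][170:310,90:260],None,fx=2.3,fy=2.3,interpolation=cv2.INTER_CUBIC)
c=cv2.resize(s['frame'][150:290,330:500],None,fx=2.3,fy=2.3,interpolation=cv2.INTER_CUBIC); save('bc',np.hstack([b,c]))
d=cv2.resize(s['frame'][170:300,180:350],None,fx=4.5,fy=4.5,interpolation=cv2.INTER_CUBIC); save('sd',d)
W=cloud(t)
for n,(u,v) in dict(knob=(262,161),platetl=(259,150),tr=(365,175),br=(347,246),bl=(238,222),up=(300,191),sq1=(155,230),sq2=(196,234),jack=(338,229)).items(): print(n,np.round(W[v,u],3))
```

```text
knob [0.628 0.099 0.091]
platetl [0.681 0.111 0.02 ]
tr [ 0.608 -0.188  0.002]
br [ 0.405 -0.128  0.018]
bl [0.477 0.171 0.013]
up [ 0.538 -0.     0.119]
sq1 [0.441 0.373 0.128]
sq2 [0.445 0.286 0.02 ]
jack [ 0.445 -0.101  0.063]
```

View pics/ta.png

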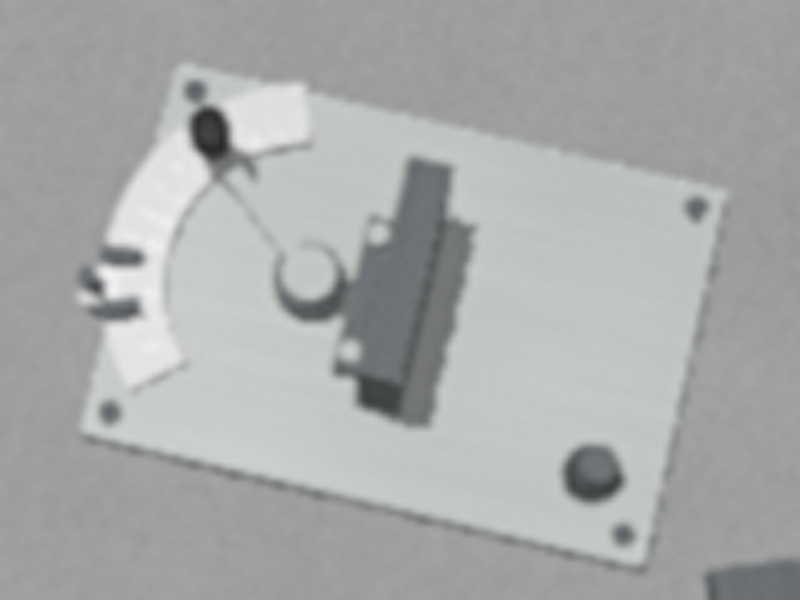

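View pics/bc.png

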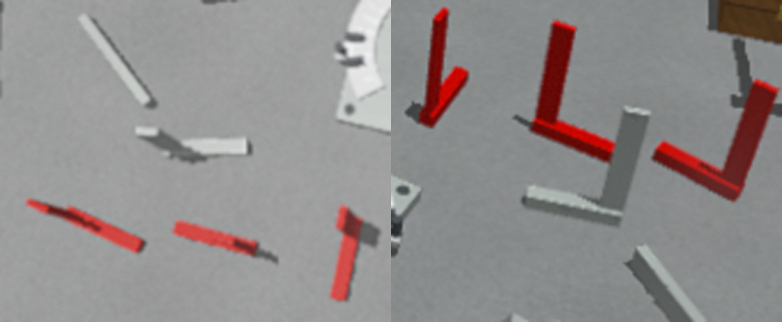

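View pics/sd.png

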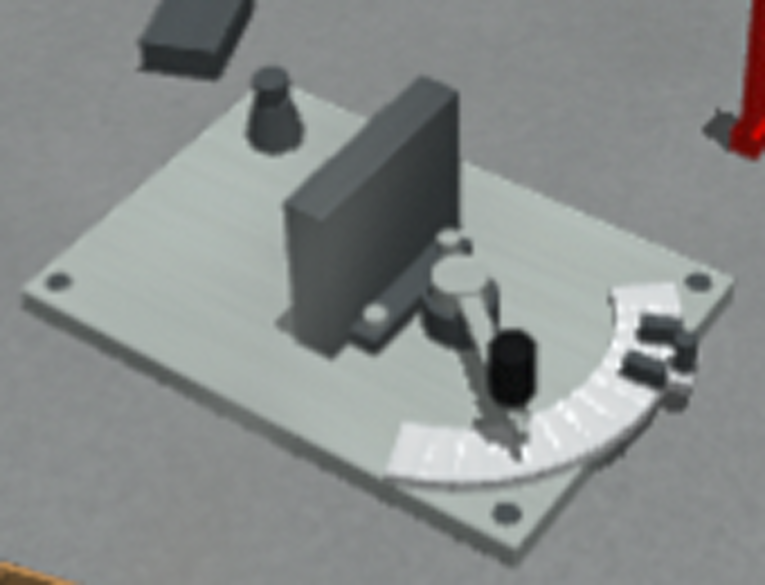

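Only one candidate is steel: the grey square at scene (430,225), top (175,233). The other three are red, and the bar at top (140,197) is the parallel. Its blade is at the left (+y) end, with the stock pointing towards the fixture. Next I'll fit the poses.

```bash
cat > fit.py <<'E'
from h import *
t=pickle.load(open('top0.pkl','rb')); s=pickle.load(open('scene0.pkl','rb'))
def rect(P): 
    (c,wh,a)=cv2.minAreaRect(P.astype(np.float32)*1000); return np.round(c,1),np.round(wh,1),round(a,2)
if __name__=='__main__':
  for n,q in (('top',t),('scene',s)):
    W=cloud(q); X,Y,Z=W[...,0],W[...,1],W[...,2]
    f=(X>.36)&(X<.72)&(Y>-.21)&(Y<.21)
    b=q['frame'].astype(int).sum(-1)
    tab=(X>.3)&(X<.7)&(Y>.2)&(Y<.3); print(n,'bench z',np.nanmedian(Z[tab]))
    m=f&(Z>.008)&(Z<.027)
    m=cv2.morphologyEx(m.astype(np.uint8),cv2.MORPH_OPEN,np.ones((3,3)))>0
    print('plate',m.sum(),rect(W[m][:,:2]),np.nanmedian(Z[m]))
    m=f&(Z>.112)&(Z<.125); print('upr',m.sum(),rect(W[m][:,:2]),W[m].mean(0))
    m=f&(Z>.08)&(Z<.1)&(b<150); print('knob',m.sum(),W[m].mean(0), rect(W[m][:,:2]))
    g=(X>.38)&(X<.5)&(Y>.26)&(Y<.42)
    m=g&(Z>.145-.01)&(Z<.16); print('bladetop',m.sum(),rect(W[m][:,:2]),W[m].mean(0))
    m=g&(Z>.012)&(Z<.024); print('stock',m.sum(),rect(W[m][:,:2]),W[m].mean(0))
  np.set_printoptions(linewidth=250)
E
python3 fit.py
python3 - <<'E'
from h import *
t=pickle.load(open('top0.pkl','rb'));W=cloud(t)
for n,(u,v) in dict(lug1=(245,186),lug2=(244,197),pin=(239,192.5),pinb=(238,194)).items(): print(n,np.round(W[int(v),int(u)],3))
for (u,v) in [(282,189),(283,191),(281,187)]: print('piv',W[v,u])
E
```

```text
top bench z 0.0005530987173736087
plate 6963 (array([537.5, -36.1]), array([383.8, 223.9]), 75.22) 0.01829354960953278
upr 432 (array([544.7,  -3.1]), array([ 24.8, 120. ]), 75.08) [ 0.54377653 -0.00278157  0.11849833]
knob 7 [0.62154053 0.09831614 0.08851006] (array([621.5,  98.2]), array([ 3.8, 11.9]), 25.4)
bladetop 42 (array([444.3, 369.9]), array([25.7,  8.1]), 89.04) [0.4440889 0.3694671 0.1487003]
stock 197 (array([454.2, 354.4]), array([141.8,  49.4]), 69.17) [0.44677414 0.32829452 0.01797326]
scene bench z 0.001278077121399435
plate 5940 (array([533.1, -36.4]), array([410.8, 238.7]), 71.78) 0.018946175437452587
upr 462 (array([469.3,  46.7]), array([ 62. , 298.6]), 56.63) [ 0.54761288 -0.00155519  0.11831643]
knob 102 [0.61674011 0.10006704 0.09019945] (array([493.3,  78.4]), array([111.5, 287.7]), 80.46)
bladetop 86 (array([444.6, 371.6]), array([11.8, 23.2]), 4.0) [0.44587519 0.37175321 0.14523604]
stock 267 (array([444.4, 333.7]), array([23.3, 96.7]), 3.17) [0.44770251 0.33155724 0.01785197]
lug1 [0.573 0.149 0.037]
lug2 [0.542 0.151 0.041]
pin [0.555 0.165 0.044]
pinb [0.554 0.17  0.023]
piv [0.55763376 0.04691435 0.06032883]
piv [0.55258741 0.04432094 0.0579263 ]
piv [0.56395039 0.04958946 0.05727419]
```

```bash
cat >> h.py <<'E'
def axes(az): # tool x azimuth deg, pointing down
    a=np.radians(az); return np.array([[np.cos(a),np.sin(a),0],[np.sin(a),-np.cos(a),0],[0,0,-1]]).T
def go(pos,az,o=None):
    o=o or observe(); R0=R.from_quat(o['tcp_rot']).as_matrix()
    d=R0.T@(np.array(pos)-o['eef_pos'])*1000; r=R.from_matrix(R0.T@axes(az)).as_rotvec(degrees=True)
    print('t',o['time'],'pos',np.round(o['eef_pos'],4),'F',np.round(o['wrist_force'],1),'w',round(o['grip_width'],4)); print('shift',np.round(d,1),'rot',np.round(r,2),'rows',np.linalg.norm(d)/41.7)
    return d,r
E
python3 -c "
from h import *
go((.54,.07,.26),65)"
```

```text
t 1.95 pos [ 0.1651 -0.5768  0.2226] F [ 0.7 -0.5 -0.4] w 0.0876
shift [ 538.4 -518.7  -37.3] rot [-1.000e-02 -0.000e+00 -4.903e+01] rows 17.95035016524657
```

Emit:
servo_tool --rows '[29,-28,-2,0,0,0,58,-56,-4,0,0,0,87,-84,-6,0,0,0,116,-112,-8,0,0,0,145,-140,-10,0,0,0]'

```text
time: 2.37
eef_pos: [0.2665, -0.4007, 0.2328]
tcp_rot: [0.99, 0.139, 0.0, 0.0]
wrist_force: [0.6, 0.6, 0.2]
grip_width: 0.0877
```

Emit:
servo_tool --rows '[29,-28,-2,0,0,0,58,-56,-4,0,0,0,87,-84,-6,0,0,0,116,-112,-8,0,0,0,145,-140,-10,0,0,-7]'

```text
time: 2.78
eef_pos: [0.3675, -0.2261, 0.2431]
tcp_rot: [0.98, 0.199, 0.0, 0.0]
wrist_force: [0.9, -0.0, 0.3]
grip_width: 0.0876
```

```bash
python3 -c "
from h import *
go((.54,.07,.26),65)"
```

```text
t 2.7833 pos [ 0.3675 -0.2261  0.2431] F [ 0.9 -0.   0.3] w 0.0876
shift [ 274.2 -205.6  -16.9] rot [ 5.000e-02 -1.000e-02 -4.208e+01] rows 8.228588074380996
```

Emit:
servo_tool --rows '[32,-24,-2,0,0,-5,64,-48,-4,0,0,-10,96,-72,-6,0,0,-15,128,-96,-8,0,0,-20,160,-120,-10,0,0,-25]'

```text
time: 3.2
eef_pos: [0.468, -0.0529, 0.2531]
tcp_rot: [0.913, 0.409, 0.0, 0.0]
wrist_force: [0.3, -0.3, -0.4]
grip_width: 0.0878
```

```bash
python3 -c "
from h import *
go((.54,.07,.26),65)"
```

```text
t 3.2 pos [ 0.468  -0.0529  0.2531] F [ 0.3 -0.3 -0.4] w 0.0878
shift [139.6 -28.2  -6.9] rot [ 4.000e-02 -1.000e-02 -1.677e+01] rows 3.419731583582691
```

Emit:
servo_tool --rows '[35,-7,-2,0,0,-5,70,-14,-4,0,0,-10,105,-21,-6,0,0,-14,140,-28,-7,0,0,-17,140,-28,-7,0,0,-17]'

```text
time: 3.62
eef_pos: [0.5435, 0.0728, 0.2601]
tcp_rot: [0.842, 0.54, 0.002, -0.0]
wrist_force: [0.1, 0.0, 0.4]
grip_width: 0.088
```

Run:
```python
from h import *
s=snapshot('wrist'); pickle.dump(s,open('w1.pkl','wb')); save('w1',s['frame'])
print(observe()['eef_pos'],observe()['time'])
Rm=cv2.Rodrigues(np.array(s['rvec'],float))[0]; print('cam',-Rm.T@np.array(s['tvec']).ravel(), Rm[2])
```

```text
[0.54167268 0.07038673 0.25969518] 3.6667
cam [0.57576    0.14284855 0.42241212] [-0.11545973 -0.25482433 -0.96006959]
```

View pics/w1.png

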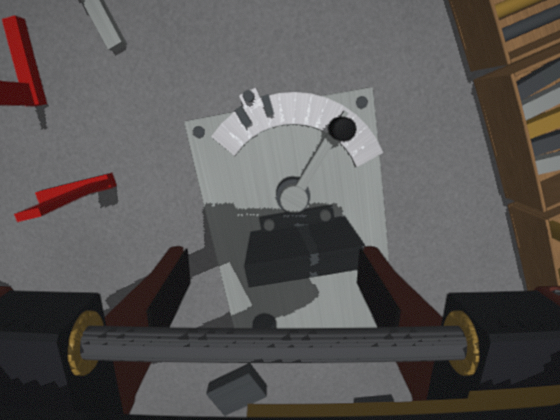

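The wrist view shows the knob at (342,128), the pin at (249,97) between lugs at (243,113) and (266,104), and the hub at (292,193).

Run:
```python
from h import *
s=pickle.load(open('w1.pkl','rb')); W=cloud(s); X,Y,Z=[W[...,i] for i in range(3)]
b=s['frame'].astype(int).sum(-1)
save('w1c',cv2.resize(s['frame'][75:215,190:400],None,fx=3.5,fy=3.5,interpolation=cv2.INTER_CUBIC))
from fit import rect
f=(X>.36)&(X<.72)&(Y>-.05)&(Y<.25)
m=f&(Z>.084)&(Z<.1); print('knobtop',m.sum(),rect(W[m][:,:2]),np.median(W[m],0))
m=f&(Z>.112)&(Z<.125); print('upr',m.sum(),rect(W[m][:,:2]))
uu=np.indices(Z.shape)
m=f&(Z>.028)&(Z<.06)&(uu[0]<130)&(uu[1]<285)
n,lab,st,ce=cv2.connectedComponentsWithStats(m.astype(np.uint8))
for i in range(1,n):
    if st[i,4]>10: print(ce[i],st[i,4],W[lab==i].mean(0),rect(W[lab==i][:,:2]))
for n,(u,v) in dict(pin=(249,97),l1=(244,114),l2=(264,105),hub=(292,190)).items(): print(n,W[v,u])
```

```text
knobtop 1235 (array([492.3,  74.1]), array([120.6, 288. ]), 80.34) [0.58738113 0.02147136 0.09181864]
upr 2975 (array([465.4,  49.9]), array([ 62.6, 294.5]), 56.09)
[248.2892562   95.40495868] 121 [0.55974899 0.1684333  0.04692614] (array([559.2, 168.5]), array([11.2, 12.1]), 63.79)
[267.47282609 104.74456522] 184 [0.57393912 0.15153562 0.03977793] (array([573.6, 151.4]), array([22.5, 10.3]), 84.2)
[243.04615385 116.35897436] 195 [0.54477722 0.15164382 0.03942564] (array([545.2, 151.7]), array([10.6, 22.3]), 7.34)
pin [0.55977152 0.16659698 0.04819657]
l1 [0.546864   0.15344247 0.04030964]
l2 [0.57043563 0.15289549 0.03914799]
hub [0.56032995 0.05793321 0.05385406]
```

View pics/w1c.png

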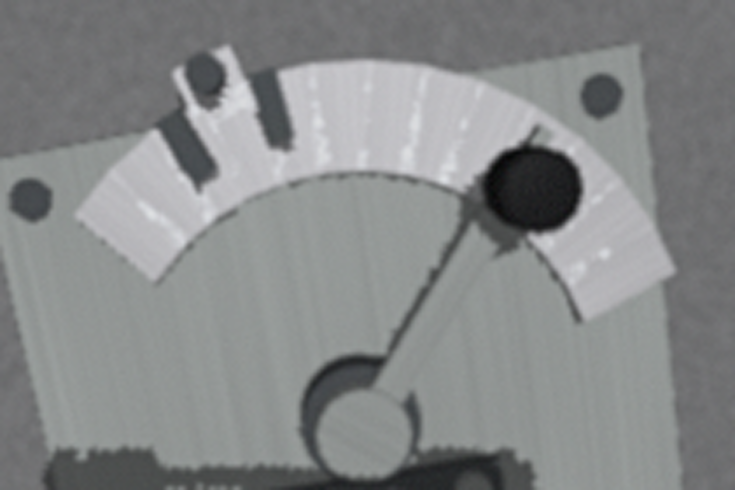

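Run:
```python
from h import *
from fit import rect
s=pickle.load(open('w1.pkl','rb')); W=cloud(s); X,Y,Z=[W[...,i] for i in range(3)]
v,u=np.indices(Z.shape)
m=(abs(u-342)<20)&(abs(v-127)<20)&(Z>.087)&(Z<.097); print('knobtop',m.sum(),rect(W[m][:,:2]),W[m].mean(0), cv2.minEnclosingCircle((W[m][:,:2]*1000).astype(np.float32)))
m=(X>.45)&(X<.63)&(Y>-.08)&(Y<.07)&(Z>.112)&(Z<.125)&(v<300)&(u>240)&(u<370); 
print('upr',m.sum(),rect(W[m][:,:2]))
import sys
c=W[(abs(u-342)<20)&(abs(v-127)<20)&(Z>.087)&(Z<.097)].mean(0)
p=np.array([.5582,.0476]); d=c[:2]-p; print(np.linalg.norm(d),np.degrees(np.arctan2(d[1],d[0])))
go((c[0],c[1],.12),65)
```

```text
knobtop 500 (array([630.8,  99.8]), array([23.3, 23.1]), 49.99) [0.63043485 0.10011631 0.09154463] ((630.7542114257812, 99.6244125366211), 12.029768943786621)
upr 2920 (array([544.4,  -2.5]), array([ 26. , 119.3]), 75.86)
0.08930753679250152 36.01796927223077
t 3.6667 pos [0.5417 0.0704 0.2597] F [-0.5 -0.7  0.3] w 0.088
shift [ 64.1  68.  139.8] rot [ 0.04 -0.06  0.21] rows 4.032580237419996
```

Emit:
servo_tool --rows '[16,17,25,0,0,0,32,34,50,0,0,0,48,51,75,0,0,0,64,68,100,0,0,0,64,68,130,0,0,0]' --claw 60

```text
time: 4.08
eef_pos: [0.6337, 0.0968, 0.1297]
tcp_rot: [0.844, 0.537, 0.003, 0.002]
wrist_force: [1.3, 1.3, 0.1]
grip_width: 0.0611
```

```bash
python3 -c "
from h import *
go((.6308,.0998,.063),65)"
```

```text
t 4.0833 pos [0.6337 0.0968 0.1297] F [1.3 1.3 0.1] w 0.0611
shift [ 1.3 -4.3 66.7] rot [ 0.31 -0.16 -0.1 ] rows 1.602328311003481
```

Emit:
servo_tool --rows '[0,0,33,0,0,0,0,0,66,0,0,0,0,0,66,0,0,0,0,0,66,0,0,0]'

```text
time: 4.42
eef_pos: [0.6268, 0.0959, 0.0623]
tcp_rot: [0.844, 0.537, -0.002, -0.001]
wrist_force: [0.5, 0.6, 1.4]
grip_width: 0.0602
```

```bash
python3 -c "
from h import *
go((.6308,.0998,.063),65)
s=snapshot('wrist');save('w2',s['frame'])"
```

```text
t 4.4167 pos [0.6268 0.0959 0.0623] F [0.5 0.6 1.4] w 0.0602
shift [ 5.2  2.  -0.7] rot [-0.25  0.14 -0.1 ] rows 0.13539192428999594
```

View pics/w2.png

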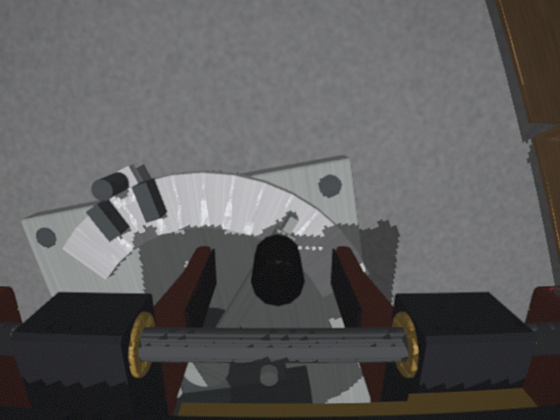

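The fingers straddle the knob at (277,270). I'll shift 5 mm and close on it.

Emit:
servo_tool --rows '[4,1,0,0,0,0,4,1,0,0,0,0,4,1,0,0,0,0,4,1,0,0,0,0,4,1,0,0,0,0]' --claw 18 --grip_force 12

```text
time: 4.88
eef_pos: [0.632, 0.1004, 0.0647]
tcp_rot: [0.843, 0.537, 0.001, 0.0]
wrist_force: [0.0, 0.7, -0.2]
grip_width: 0.0301
```

```bash
python3 -c "
from h import *
o=observe();go((.559,.1376,.062),65,o)
p=np.array([.5582,.0476]);R0=R.from_quat(o['tcp_rot']).as_matrix()
d=o['eef_pos'][:2]-p;a0=np.arctan2(d[1],d[0]);print(np.hypot(*d),np.degrees(a0))
for a in np.linspace(a0,np.radians(89.4),13)[1:]:
  q=p+.09*np.array([np.cos(a),np.sin(a)]);print(np.degrees(a),np.round(R0.T@(np.append(q,o['eef_pos'][2])-o['eef_pos'])*1000,1))
"
```

```text
t 4.8833 pos [0.632  0.1004 0.0647] F [ 0.   0.7 -0.2] w 0.0301
shift [  2.8 -81.9   2.6] rot [ 0.08 -0.04 -0.01] rows 1.966874529167818
0.09078116137351214 35.56495463338379
40.05120841393514 [ 2.5 -6.7 -0. ]
44.537462194486494 [  5.3 -13.2  -0. ]
49.023715975037845 [  7.5 -19.8  -0. ]
53.509969755589196 [  9.1 -26.7  -0. ]
57.99622353614055 [ 10.3 -33.6  -0. ]
62.482477316691906 [ 10.8 -40.7  -0. ]
66.96873109724325 [ 10.9 -47.7  -0.1]
71.4549848777946 [ 10.4 -54.7  -0.1]
75.94123865834595 [  9.3 -61.7  -0.1]
80.4274924388973 [  7.7 -68.6  -0.1]
84.91374621944865 [  5.5 -75.3  -0.1]
89.4 [  2.9 -81.8  -0.1]
```

Emit:
servo_tool --rows '[0,0,0,0,0,0,0,0,0,0,0,0,1,-3,0,0,0,0,2,-5,0,0,0,0,3,-8,0,0,0,0]'

```text
time: 5.3
eef_pos: [0.6278, 0.1063, 0.0642]
tcp_rot: [0.844, 0.537, 0.002, 0.001]
wrist_force: [5.5, -1.1, -0.8]
grip_width: 0.0238
```

Emit:
servo_tool --rows '[2,-5,0,0,0,0,4,-11,0,0,0,0,6,-18,0,0,0,0,7,-25,0,0,0,0,8,-32,0,0,0,0]'

```text
time: 5.72
eef_pos: [0.6038, 0.1288, 0.0646]
tcp_rot: [0.844, 0.537, 0.004, 0.001]
wrist_force: [5.9, 2.1, -0.2]
grip_width: 0.0239
```

Emit:
servo_tool --rows '[0,-7,0,0,0,0,-1,-14,0,0,0,0,-2,-21,0,0,0,0,-4,-28,0,0,0,0,-5,-33,0,0,0,0]'

```text
time: 6.13
eef_pos: [0.5703, 0.1379, 0.0647]
tcp_rot: [0.843, 0.537, 0.003, 0.001]
wrist_force: [5.0, 2.6, 1.5]
grip_width: 0.0235
```

```bash
python3 -c "
from h import *
go((.559,.1376,.062),65)"
```

```text
t 6.1333 pos [0.5703 0.1379 0.0647] F [5.  2.6 1.5] w 0.0235
shift [ -5.1 -10.2   2.6] rot [ 0.25 -0.22 -0.01] rows 0.2797109793394515
```

Emit:
servo_tool --rows '[-2,-4,0,0,0,0,-4,-8,0,0,0,0,-4,-8,0,0,0,0,-4,-8,0,0,0,0]'

```text
time: 6.47
eef_pos: [0.5603, 0.1377, 0.0647]
tcp_rot: [0.844, 0.537, 0.002, 0.0]
wrist_force: [3.0, 3.5, 5.5]
grip_width: 0.0239
```

```bash
python3 -c "
from h import *
go((.559,.1376,.062),65)
s=snapshot('wrist');save('w3',s['frame']); t=snapshot('top'); save('t3',cv2.resize(t['frame'][120:255,220:380],None,fx=4,fy=4))"
```

```text
t 6.4667 pos [0.5603 0.1377 0.0647] F [3.  3.5 5.5] w 0.0239
shift [-0.7 -1.2  2.7] rot [ 0.11 -0.18 -0.04] rows 0.07148327314731676
```

View pics/w3.png

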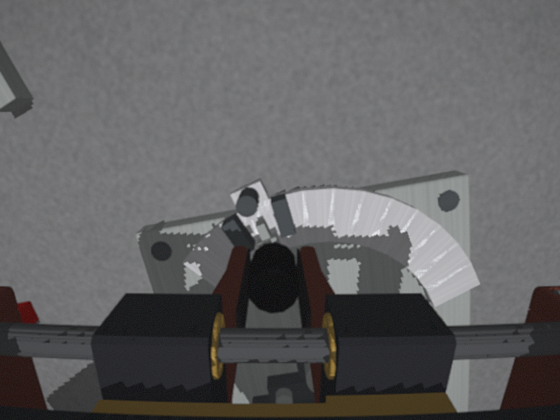

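The knob is at (273,275), in line with the pin at (248,202) and between the lugs. I'll release it and rise.

Emit:
servo_tool --rows '[0,0,0,0,0,0,0,0,0,0,0,0,0,0,0,0,0,0,0,0,0,0,0,0,0,0,-10,0,0,0]' --claw 60

```text
time: 6.98
eef_pos: [0.5569, 0.1361, 0.0721]
tcp_rot: [0.844, 0.537, -0.002, -0.001]
wrist_force: [-0.1, -0.5, -0.4]
grip_width: 0.0534
```

Emit:
servo_tool --rows '[0,0,-35,0,0,0,0,0,-75,0,0,0,0,0,-115,0,0,0,0,0,-155,0,0,0,0,0,-195,0,0,0]'

```text
time: 7.4
eef_pos: [0.5582, 0.1362, 0.2713]
tcp_rot: [0.844, 0.537, -0.0, -0.0]
wrist_force: [0.7, 0.3, 0.1]
grip_width: 0.0602
```

Run:
```python
from h import *
from fit import rect
s=snapshot('wrist');save('w4',s['frame']);pickle.dump(s,open('w4.pkl','wb')); W=cloud(s);X,Y,Z=[W[...,i] for i in range(3)]
m=(abs(X-.56)<.05)&(abs(Y-.138)<.03)&(Z>.085)&(Z<.1)
print(rect(W[m][:,:2]),m.sum())
go((.44,.372,.26),93)
```

```text
(array([561.2, 138. ]), array([22.9, 23. ]), 48.32) 415
t 7.45 pos [0.5628 0.1369 0.2799] F [3.3 0.7 5.1] w 0.0601
shift [ 161.  -210.9   18.8] rot [  0.72  -0.24 -28.03] rows 6.379129225672813
```

View pics/w4.png

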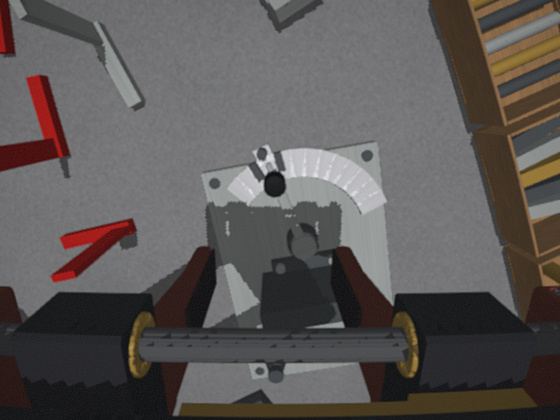

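Run:
```python
from h import *
from fit import rect
s=pickle.load(open('w4.pkl','rb')); W=cloud(s);X,Y,Z=[W[...,i] for i in range(3)]
v,u=np.indices(Z.shape)
m=(X>.5)&(X<.62)&(Y>.14)&(Y<.19)&(Z>.028)&(Z<.06)
n,lab,st,ce=cv2.connectedComponentsWithStats(m.astype(np.uint8))
for i in range(1,n):
    if st[i,4]>10: print(ce[i],st[i,4],rect(W[lab==i][:,:2]))
go((.44,.30,.28),93)
```

```text
[261.88288288 153.01801802] 111 (array([560. , 168.9]), array([11.8, 11.3]), 67.78)
[279.52866242 160.75796178] 157 (array([574.2, 151.8]), array([21.9,  8.9]), 80.91)
[256.8        170.87428571] 175 (array([544.9, 152.2]), array([ 9.2, 22.1]), 6.95)
[269.92592593 166.94444444] 54 (array([562. , 152.1]), array([ 9.9, 10.9]), 85.64)
t 7.45 pos [0.5628 0.1369 0.2799] F [3.3 0.7 5.1] w 0.0601
shift [  95.9 -180.3   -1.4] rot [  0.72  -0.24 -28.03] rows 4.896337620368033
```

The lever is within about 0.025 rad of the notch line. Next I'll move to the square.

Emit:
servo_tool --rows '[19,-36,0,0,0,-5,38,-72,0,0,0,-10,58,-108,0,0,0,-16,77,-144,0,0,0,-22,96,-180,0,0,0,-28]' --claw 35

```text
time: 7.87
eef_pos: [0.435, 0.3004, 0.2692]
tcp_rot: [0.687, 0.727, 0.0, -0.0]
wrist_force: [-0.4, 0.6, 0.4]
grip_width: 0.0354
```

Emit:
servo_tool --rows '[0,0,0,0,0,0,0,0,0,0,0,0]'

```text
time: 8.03
eef_pos: [0.4349, 0.3008, 0.2691]
tcp_rot: [0.687, 0.726, 0.0, -0.0]
wrist_force: [0.1, -0.2, 0.0]
grip_width: 0.035
```

Run:
```python
from h import *
from fit import rect
s=snapshot('wrist');save('w5',s['frame']);pickle.dump(s,open('w5.pkl','wb')); W=cloud(s);X,Y,Z=[W[...,i] for i in range(3)]
g=(X>.38)&(X<.5)&(Y>.2)&(Y<.42)
for lo,hi in((.14,.16),(.012,.024)):
  m=g&(Z>lo)&(Z<hi);n,lab,st,ce=cv2.connectedComponentsWithStats(m.astype(np.uint8))
  for i in range(1,n):
    if st[i,4]>60: print(lo,ce[i],st[i,4],rect(W[lab==i][:,:2]),W[lab==i].mean(0))
go((.444,.37,.28),93)
```

```text
0.14 [289.85579937 121.10031348] 319 (array([445.1, 370.5]), array([ 8.1, 25.1]), 1.82) [0.44475998 0.37046942 0.14978482]
0.012 [282.55257511 156.67060086] 932 (array([446.1, 332.9]), array([18., 99.]), 1.24) [0.44524549 0.32434206 0.01784806]
t 8.0833 pos [0.4361 0.2997 0.269 ] F [ 0.4 -0.8  0.5] w 0.035
shift [ 69.7  11.6 -11. ] rot [0.03 0.02 0.03] rows 1.7159240868749461
```

View pics/w5.png

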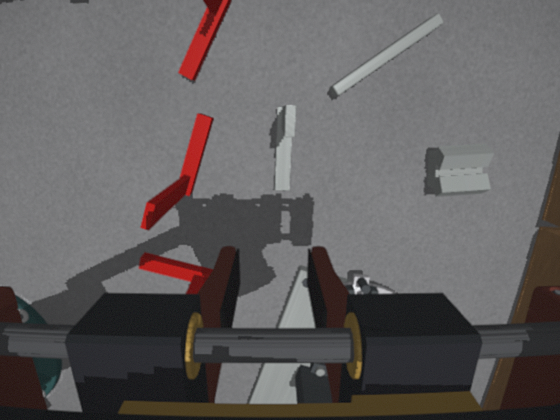

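The grey square is in view, with the blade top at (290,121) and the stock end at (283,188). It is clear of the red ones, the nearest of which is at (205,118). I'll grip it.

Emit:
servo_tool --rows '[28,4,10,0,0,0,55,8,30,0,0,1.5,70,12,60,0,0,1.5,70,12,85,0,0,1.5,70,12,105,0,0,1.5]'

```text
time: 8.5
eef_pos: [0.4459, 0.3691, 0.1617]
tcp_rot: [0.699, 0.715, -0.001, 0.0]
wrist_force: [0.1, 0.4, -1.0]
grip_width: 0.0351
```

Emit:
servo_tool --rows '[0,0,15,0,0,0,0,0,15,0,0,0]'

```text
time: 8.67
eef_pos: [0.4441, 0.3673, 0.1453]
tcp_rot: [0.699, 0.715, -0.003, -0.0]
wrist_force: [-0.6, 0.3, -0.1]
grip_width: 0.0352
```

Run:
```python
from h import *
s=snapshot('wrist');save('w6',s['frame'])
go((.4451,.3705,.106),91.5)
```

```text
t 8.7167 pos [0.4449 0.368  0.1471] F [ 0.5 -0.8  0.4] w 0.0349
shift [ 2.6  0.4 41.1] rot [-0.18  0.13 -0.19] rows 0.9880336024050878
```

View pics/w6.png

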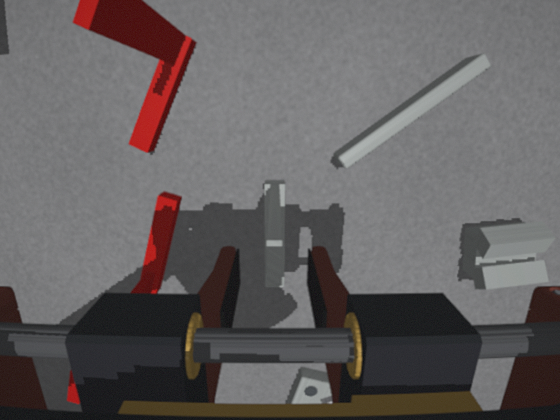

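The blade at (274,235) is centred between the fingers at 225 and 322. I'll go down and grip.

Emit:
servo_tool --rows '[2,0,15,0,0,0,3,0,30,0,0,0,3,0,41,0,0,0,3,0,41,0,0,0,3,0,41,0,0,0]'

```text
time: 9.13
eef_pos: [0.4453, 0.3726, 0.1081]
tcp_rot: [0.698, 0.716, -0.0, 0.0]
wrist_force: [0.5, -0.3, 1.1]
grip_width: 0.035
```

Run:
```python
from h import *
go((.4451,.3705,.106),91.5)
```

```text
t 9.1333 pos [0.4453 0.3726 0.1081] F [ 0.5 -0.3  1.1] w 0.035
shift [-2.1 -0.2  2.1] rot [-0.    0.   -0.08] rows 0.071348924644406
```

Emit:
servo_tool --rows '[-1,0,1,0,0,0,-1,0,1,0,0,0,-1,0,1,0,0,0,-1,0,1,0,0,0,-1,0,1,0,0,0]' --claw 2 --grip_force 45

```text
time: 9.55
eef_pos: [0.4448, 0.3722, 0.1072]
tcp_rot: [0.698, 0.716, 0.0, -0.0]
wrist_force: [-0.8, -0.4, 4.2]
grip_width: 0.0078
```

Emit:
servo_tool --rows '[0,0,0,0,0,0,0,0,0,0,0,0,0,0,-5,0,0,0,0,0,-15,0,0,0,0,0,-30,0,0,0]'

```text
time: 9.97
eef_pos: [0.4433, 0.3711, 0.1357]
tcp_rot: [0.698, 0.716, -0.002, -0.0]
wrist_force: [0.6, -0.9, -4.6]
grip_width: 0.0076
```

Emit:
servo_tool --rows '[0,0,-30,0,0,0,0,0,-60,0,0,0,0,0,-90,0,0,0,0,0,-110,0,0,0,0,0,-120,0,0,0]'

```text
time: 10.38
eef_pos: [0.4459, 0.3728, 0.2602]
tcp_rot: [0.698, 0.716, 0.002, 0.0]
wrist_force: [0.7, 1.0, -4.9]
grip_width: 0.0078
```

Run:
```python
from h import *
s=snapshot('scene');pickle.dump(s,open('s7.pkl','wb'));save('s7',s['frame'])
go((.52,-.0,.26),75)
```

```text
t 10.4333 pos [0.4462 0.373  0.2608] F [ 0.4  0.9 -3.6] w 0.0078
shift [-3.747e+02  6.420e+01 -1.000e-01] rot [ 0.25 -0.21 16.48] rows 9.117249130327462
```

View pics/s7.png

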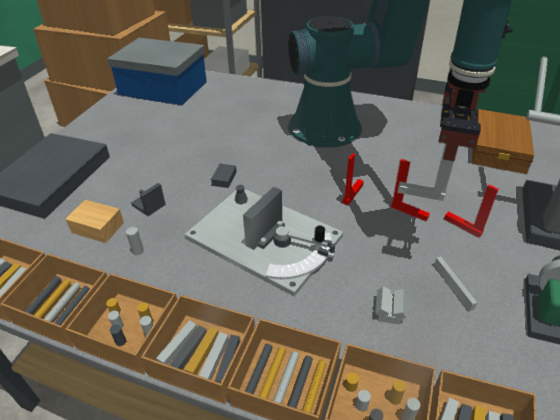

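The square is lifted, held at (435,170) in the scene view. The red ones stand where they were and the lever is in its notch at (320,235). Now I'll carry the square over the fixture.

Run:
```python
from h import *
go((.5323,-.050,.28),75.2)
```

```text
t 10.4333 pos [0.4462 0.373  0.2608] F [ 0.4  0.9 -3.6] w 0.0078
shift [-425.    75.3  -20.2] rot [ 0.25 -0.21 16.28] rows 10.361162527273281
```

Emit:
servo_tool --rows '[-20,10,-20,0,0,0,-55,20,-20,0,0,0,-90,30,-20,0,0,0,-128,40,-20,0,0,0,-166,45,-20,0,0,0]'

```text
time: 10.85
eef_pos: [0.4939, 0.2056, 0.2751]
tcp_rot: [0.698, 0.716, -0.001, -0.0]
wrist_force: [1.8, -0.6, -5.3]
grip_width: 0.0077
```

Emit:
servo_tool --rows '[-38,5,0,0,0,3,-76,10,0,0,0,6,-114,15,0,0,0,9,-152,20,0,0,0,12,-190,25,0,0,0,16.3]'

```text
time: 11.27
eef_pos: [0.5226, 0.0162, 0.275]
tcp_rot: [0.793, 0.609, -0.001, -0.001]
wrist_force: [1.6, 0.3, -5.2]
grip_width: 0.0079
```

Run:
```python
from h import *
go((.5323,-.050,.28),75.2)
```

```text
t 11.2667 pos [0.5226 0.0162 0.275 ] F [ 1.6  0.3 -5.2] w 0.0079
shift [-61.5  26.4  -5.1] rot [-0.18  0.02 -0.17] rows 1.6097559194217403
```

Emit:
servo_tool --rows '[-25,10,0,0,0,0,-50,20,0,0,0,0,-62,27,0,0,0,0,-62,27,0,0,0,0,-62,27,0,0,0,0]'

```text
time: 11.68
eef_pos: [0.5336, -0.0488, 0.2755]
tcp_rot: [0.793, 0.609, -0.0, -0.001]
wrist_force: [-0.0, 0.2, -5.5]
grip_width: 0.0077
```

Run:
```python
from h import *
from fit import rect
go((.5323,-.050,.145),75.2)
s=snapshot('top');pickle.dump(s,open('t8.pkl','wb'));save('t8',cv2.resize(s['frame'][120:260,210:390],None,fx=4,fy=4))
c=snapshot('scene');pickle.dump(c,open('s8.pkl','wb'));save('s8',cv2.resize(c['frame'][120:300,150:390],None,fx=3,fy=3))
w=snapshot('wrist');pickle.dump(w,open('w8.pkl','wb'));save('w8',w['frame'])
```

```text
t 11.6833 pos [ 0.5336 -0.0488  0.2755] F [-0.   0.2 -5.5] w 0.0077
shift [ -1.6  -0.6 130.5] rot [-0.15 -0.05 -0.12] rows 3.129687886278626
```

View pics/t8.png

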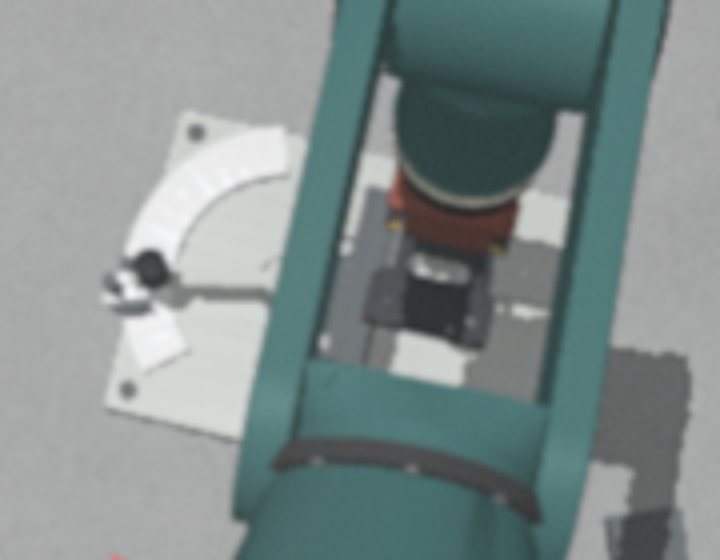

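View pics/s8.png

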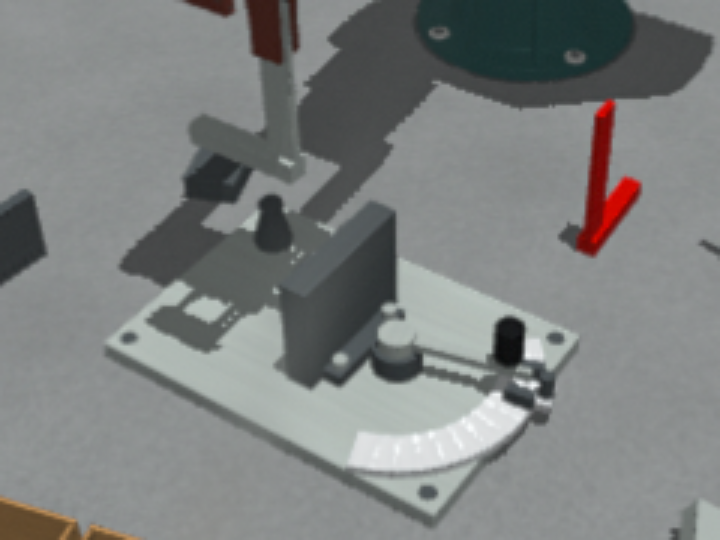

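View pics/w8.png

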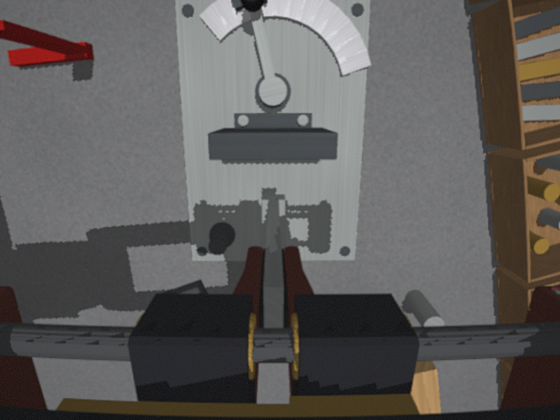

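Run:
```python
from h import *
from fit import rect
w=pickle.load(open('w8.pkl','rb'));W=cloud(w);X,Y,Z=[W[...,i] for i in range(3)]
v,u=np.indices(Z.shape)
m=(Z>.113)&(Z<.124)&(v>110)&(v<175)&(u>190)&(u<350);print('upr',m.sum(),rect(W[m][:,:2]))
m=(Z>.086)&(Z<.097)&(v<30)&(u>220)&(u<290);print('knob',m.sum(),rect(W[m][:,:2]))
m=(v>185)&(v<260)&(u>262)&(u<288)&(Z>.13);print('blade',m.sum(),[np.round(np.nanpercentile(W[m],q,axis=0),4) for q in(2,50,98)])
m=(Z>.01)&(Z<.025)&(u>170)&(u<400)&(v<262);print('plate',rect(W[m][:,:2]))
c=pickle.load(open('s8.pkl','rb'));W=cloud(c);X,Y,Z=[W[...,i] for i in range(3)]
g=(abs(X-.535)<.06)&(Y>-.17)&(Y<-.01)&(Z>.15)&(Z<.31)
b=c['frame'].astype(int); grey=(abs(b[...,0]-b[...,2])<15)&(b.sum(-1)>270)
m=g&grey; P=W[m]; print(m.sum())
yy=np.array([.2554,.967]);xx=np.array([.967,-.2554]);cor=np.array([.5415,-.0152])
py=(P[:,:2]-cor)@yy*1000;px=(P[:,:2]-cor)@xx*1000;pz=P[:,2]*1000
# blade visible faces: points by height bin
for lo in range(150,300,10):
    k=(pz>=lo)&(pz<lo+10)
    if k.sum()>3: print(lo,k.sum(),'y',np.round(np.percentile(py[k],[5,50,95]),1),'x',np.round(np.percentile(px[k],[5,50,95]),1))
for lo in range(-160,-20,10):
    k=(py>=lo)&(py<lo+10)&(pz<200)
    if k.sum()>3: print('y',lo,k.sum(),'z',np.round(np.percentile(pz[k],[3,50,97]),1),np.round(np.median(px[k]),1))
```

```text
upr 3359 (array([544.5,  -3. ]), array([ 24.2, 119.7]), 75.45)
knob 60 (array([558.5, 127.5]), array([ 3. , 15.6]), 76.13)
blade 1517 [array([ 0.5216, -0.0709,  0.1741]), array([ 0.5368, -0.0365,  0.2248]), array([ 0.5437, -0.0341,  0.2918])]
plate (array([543.7,  -7.1]), array([315.6, 221.1]), 75.28)
485
160 5 y [-119.5  -50.2  -22.8] x [2.7 6.3 7.3]
170 69 y [-117.   -37.7  -20.7] x [-7.   7.4  9.3]
180 123 y [-117.9  -75.4  -20.6] x [-8.2  3.6  8.6]
190 34 y [-43.  -28.2 -20.7] x [-3.3  2.6  6.2]
200 37 y [-40.7 -29.1 -20.4] x [-4.7  2.6  5.2]
210 36 y [-45.1 -29.5 -21.3] x [-3.5  2.6  5. ]
220 38 y [-45.2 -28.3 -21.1] x [-2.   2.7  5.1]
230 37 y [-46.6 -27.4 -21.5] x [-4.3  2.4  3.9]
240 34 y [-44.8 -26.3 -21. ] x [-2.8  2.9  4.6]
250 27 y [-45.6 -28.5 -20.8] x [-2.2  2.   4.2]
260 26 y [-45.9 -29.3 -21.9] x [-4.1  2.7  5.1]
270 11 y [-44.7 -23.  -21.6] x [-6.7 -1.4  8.3]
280 5 y [-46.9 -23.4 -21.4] x [-3.4 -1.1 10.7]
y -130 5 z [170.1 175.4 187.6] 7.0
y -120 24 z [169.8 185.8 188.6] 6.5
y -110 26 z [172.8 186.6 189. ] 5.4
y -100 21 z [172.6 186.3 189.7] 4.8
y -90 11 z [178.1 187.1 188.7] 1.9
y -80 9 z [177.1 187.2 188.5] 4.7
y -70 5 z [185.8 186.4 188.6] 5.6
y -60 7 z [169.5 171.8 187.9] 7.0
y -50 12 z [170.9 187.7 192.9] 6.5
y -40 30 z [172.  188.  197.9] 4.2
y -30 78 z [170.3 182.9 198.7] 2.7
```

The square hangs upright, with its blade back about 21 mm short of the upright and its underside at about 170 mm. The lever is still in its notch. I'll lower it.

Emit:
servo_tool --rows '[0,0,35,0,0,0,0,0,70,0,0,0,0,0,105,0,0,0,0,0,130,0,0,0,0,0,140,0,0,0]'

```text
time: 12.25
eef_pos: [0.5312, -0.0469, 0.1331]
tcp_rot: [0.792, 0.611, -0.002, -0.003]
wrist_force: [-1.0, -0.3, -5.0]
grip_width: 0.0078
```

Emit:
servo_tool --rows '[5,0,0,0,0,0,10,0,2,0,0,0,14,0,4,0,0,0,14,0,6,0,0,0,14,0,6,0,0,0]'

```text
time: 12.67
eef_pos: [0.5388, -0.035, 0.1318]
tcp_rot: [0.792, 0.61, 0.001, 0.001]
wrist_force: [1.2, -0.8, -4.9]
grip_width: 0.0081
```

```bash
cat >> h.py <<'E'
def st():
    o=observe();yy=np.array([.2538,.9673]);xx=np.array([.9673,-.2538]);d=o['eef_pos'][:2]-np.array([.5415,-.0152])
    f=o['wrist_force'];q=R.from_quat(o['tcp_rot']).as_matrix()
    print('t',round(o['time'],2),'TCP corner x,y,z mm',np.round([d@xx*1000,d@yy*1000,o['eef_pos'][2]*1000],1),'F x,y,z',np.round([f[:2]@xx,f[:2]@yy,f[2]],1),'M',np.round(o['torque'],2),'w',round(o['grip_width'],4),'az',np.round(np.degrees(np.arctan2(q[1,0],q[0,0])),2),'tilt',np.round(np.degrees(q[:2,2]),2))
E
python3 -c "
from h import *
st()"
```

```text
t 12.67 TCP corner x,y,z mm [  2.4 -19.9 131.8] F x,y,z [ 1.3 -0.4 -4.9] M [ 0.1  -0.08 -0.01] w 0.0081 az 75.23 tilt [ 0.13 -0.02]
```

Emit:
servo_tool --rows '[0,0,2,0,0,0,0,0,4,0,0,0,0,0,6,0,0,0,0,0,6,0,0,0,0,0,6,0,0,0]'

```text
time: 13.08
eef_pos: [0.5384, -0.0351, 0.1256]
tcp_rot: [0.793, 0.61, 0.001, 0.0]
wrist_force: [-0.2, 3.6, 5.6]
grip_width: 0.008
```

```bash
python3 -c "
from h import *
st()"
```

```text
t 13.08 TCP corner x,y,z mm [  2.1 -20.1 125.6] F x,y,z [-1.1  3.4  5.6] M [ 0.29  0.33 -0.1 ] w 0.008 az 75.14 tilt [0.09 0.03]
```

Emit:
servo_tool --rows '[0,0,0.7,0,0,0,0,0,1.4,0,0,0,0,0,2,0,0,0,0,0,2,0,0,0]'

```text
time: 13.42
eef_pos: [0.5388, -0.0346, 0.1252]
tcp_rot: [0.793, 0.61, 0.001, 0.0]
wrist_force: [-3.4, 6.3, 19.8]
grip_width: 0.0079
```

```bash
python3 -c "
from h import *
st()"
```

```text
t 13.42 TCP corner x,y,z mm [  2.3 -19.4 125.2] F x,y,z [-4.9  5.2 19.8] M [ 0.71  1.26 -0.22] w 0.0079 az 75.14 tilt [0.15 0.07]
```

The foot is on the plate, carrying about 25 N. I'll ease off a little and slide it towards the upright.

Emit:
servo_tool --rows '[0,0,-1,0,0,0,1,0,-1.2,0,0,0,2,0,-1.2,0,0,0,3,0,-1.2,0,0,0,4,0,-1.2,0,0,0]'

```text
time: 13.83
eef_pos: [0.5389, -0.0337, 0.1252]
tcp_rot: [0.792, 0.611, -0.001, 0.002]
wrist_force: [-4.6, -6.9, 10.7]
grip_width: 0.0079
```

```bash
python3 -c "
from h import *
st()"
```

```text
t 13.83 TCP corner x,y,z mm [  2.2 -18.6 125.2] F x,y,z [-2.7 -7.9 10.7] M [-1.82  1.18 -0.01] w 0.0079 az 75.25 tilt [ 0.02 -0.24]
```

Emit:
servo_tool --rows '[0.5,0,0,0,0,0,1,0,0,0,0,0,1.5,0,0,0,0,0,2,0,0,0,0,0]'

```text
time: 14.17
eef_pos: [0.5394, -0.0322, 0.1251]
tcp_rot: [0.792, 0.61, -0.001, 0.002]
wrist_force: [-4.7, -6.8, 9.7]
grip_width: 0.008
```

```bash
python3 -c "
from h import *
st()"
```

```text
t 14.17 TCP corner x,y,z mm [  2.2 -17.  125.1] F x,y,z [-2.8 -7.7  9.7] M [-1.74  1.13 -0.04] w 0.008 az 75.25 tilt [ 0.02 -0.26]
```

Emit:
servo_tool --rows '[0.5,0,-0.3,0,0,0,1,0,-0.3,0,0,0,1.5,0,-0.3,0,0,0,2,0,-0.3,0,0,0,2,0,-0.3,0,0,0]'

```text
time: 14.58
eef_pos: [0.5404, -0.0299, 0.1252]
tcp_rot: [0.792, 0.61, -0.001, 0.002]
wrist_force: [-2.8, -5.8, 6.6]
grip_width: 0.0077
```

```bash
python3 -c "
from h import *
st()"
```

```text
t 14.58 TCP corner x,y,z mm [  2.7 -14.5 125.2] F x,y,z [-1.3 -6.3  6.6] M [-1.41  0.54 -0.02] w 0.0077 az 75.23 tilt [ 0.08 -0.22]
```

Emit:
servo_tool --rows '[0.5,0,0,0,0,0,1,0,0,0,0,0,1.5,0,0,0,0,0,1.5,0,0,0,0,0]'

```text
time: 14.92
eef_pos: [0.541, -0.0284, 0.1252]
tcp_rot: [0.792, 0.61, -0.0, 0.002]
wrist_force: [-2.0, -4.9, 7.0]
grip_width: 0.008
```

```bash
python3 -c "
from h import *
st()"
```

```text
t 14.92 TCP corner x,y,z mm [  2.9 -12.9 125.2] F x,y,z [-0.7 -5.2  7. ] M [-1.41  0.48 -0.04] w 0.008 az 75.23 tilt [ 0.1  -0.22]
```

Emit:
servo_tool --rows '[0.5,0,0,0,0,0,1,0,0,0,0,0,1.5,0,0,0,0,0,1.5,0,0,0,0,0]'

```text
time: 15.25
eef_pos: [0.5415, -0.0269, 0.1252]
tcp_rot: [0.792, 0.61, -0.0, 0.002]
wrist_force: [-1.6, -5.3, 6.0]
grip_width: 0.0075
```

```bash
python3 -c "
from h import *
st()"
```

```text
t 15.25 TCP corner x,y,z mm [  3.  -11.3 125.2] F x,y,z [-0.2 -5.5  6. ] M [-1.37  0.36 -0.02] w 0.0075 az 75.23 tilt [ 0.11 -0.21]
```

Emit:
servo_tool --rows '[0.5,0,0,0,0,0,1,0,0,0,0,0,1,0,0,0,0,0]'

```text
time: 15.5
eef_pos: [0.5417, -0.0263, 0.1252]
tcp_rot: [0.792, 0.61, -0.001, 0.002]
wrist_force: [-2.4, -6.2, 6.0]
grip_width: 0.008
```

```bash
python3 -c "
from h import *
st()"
```

```text
t 15.5 TCP corner x,y,z mm [  3.  -10.7 125.2] F x,y,z [-0.7 -6.6  6. ] M [-1.53  0.4   0.02] w 0.008 az 75.23 tilt [ 0.1  -0.25]
```

Emit:
servo_tool --rows '[0.5,0,0,0,0,0,1,0,0,0,0,0,1.5,0,0,0,0,0,1.5,0,0,0,0,0]'

```text
time: 15.83
eef_pos: [0.5417, -0.0262, 0.1252]
tcp_rot: [0.792, 0.611, -0.002, 0.003]
wrist_force: [-4.3, -12.2, 6.9]
grip_width: 0.0075
```

```bash
python3 -c "
from h import *
st()
s=snapshot('scene');pickle.dump(s,open('s9.pkl','wb'));save('s9',cv2.resize(s['frame'][120:300,150:390],None,fx=3,fy=3))
w=snapshot('wrist');pickle.dump(w,open('w9.pkl','wb'));save('w9',w['frame'])"
```

```text
t 15.83 TCP corner x,y,z mm [  3.  -10.5 125.2] F x,y,z [ -1.1 -12.9   6.9] M [-2.16  0.53 -0.02] w 0.0075 az 75.26 tilt [ 0.06 -0.37]
```

View pics/s9.png

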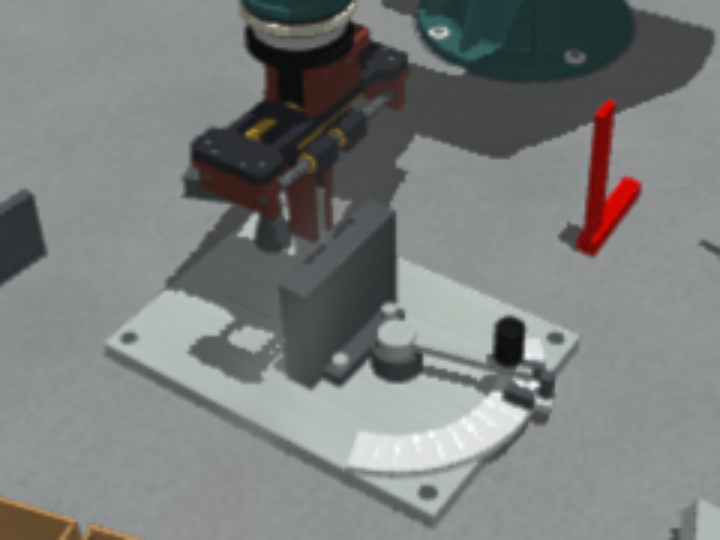

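View pics/w9.png

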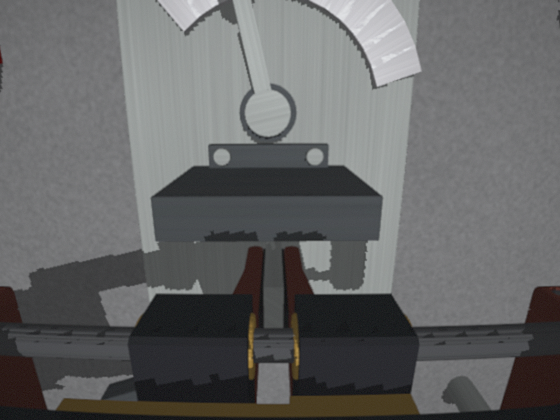

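The square is against the upright; the push rose to about 13 N and forward motion stopped. The tool has flexed back 0.37°, so I'll correct that tilt and add some down-force.

Emit:
servo_tool --rows '[0,0,0.2,0,0.25,0,0,0,0.4,0,0.5,0,0,0,0.4,0,0.5,0,0,0,0.4,0,0.5,0]'

```text
time: 16.27
eef_pos: [0.5419, -0.0259, 0.1251]
tcp_rot: [0.792, 0.61, 0.002, 0.0]
wrist_force: [-4.1, -10.1, 10.0]
grip_width: 0.0081
```

```bash
python3 -c "
from h import *
st()"
```

```text
t 16.27 TCP corner x,y,z mm [  3.  -10.2 125.1] F x,y,z [ -1.4 -10.8  10. ] M [-2.24  0.83 -0.01] w 0.0081 az 75.25 tilt [0.21 0.15]
```

Emit:
servo_tool --rows '[0.4,0,0,0,0,0,0.8,0,0,0,0,0,0.8,0,0,0,0,0,0.8,0,0,0,0,0,0.8,0,0,0,0,0]'

```text
time: 16.68
eef_pos: [0.5418, -0.0258, 0.1251]
tcp_rot: [0.792, 0.611, 0.002, 0.0]
wrist_force: [-4.4, -12.6, 9.9]
grip_width: 0.0078
```

Emit:
servo_tool --rows '[0,0,0,0,0,0,0,0,0,0,0,0,0,0,0,0,0,0,0,0,0,0,0,0,0,0,0,0,0,0]'

```text
time: 17.1
eef_pos: [0.5419, -0.0258, 0.1251]
tcp_rot: [0.792, 0.611, 0.002, 0.0]
wrist_force: [-4.5, -13.1, 9.8]
grip_width: 0.0079
```

Run:
```python
from h import *
st()
s=snapshot('scene');t=snapshot('top');save('f',np.hstack([cv2.resize(s['frame'][140:280,180:360],None,fx=2.2,fy=2.2,interpolation=2),cv2.resize(t['frame'][120:260,210:390],None,fx=2.2,fy=2.2,interpolation=2)]))
a=pickle.load(open('scene0.pkl','rb'))
W=cloud(s); yy=np.array([.2538,.9673]);xx=np.array([.9673,-.2538]);cor=np.array([.5415,-.0152])
P=W.reshape(-1,3);py=(P[:,:2]-cor)@yy*1000;px=(P[:,:2]-cor)@xx*1000;z=P[:,2]*1000
k=(abs(px)<12)&(py<0)&(py>-130)&(z>22)&(z<170)
c=s['frame'].reshape(-1,3).astype(int);k&=(abs(c[:,0]-c[:,2])<25)
for lo in range(20,170,10):
    q=k&(z>=lo)&(z<lo+10)
    if q.sum()>2: print(lo,q.sum(),np.round(np.percentile(py[q],[5,50,95]),1))
st()
```

```text
t 17.1 TCP corner x,y,z mm [  3.  -10.1 125.1] F x,y,z [ -1.1 -13.8   9.8] M [-2.58  0.9   0.02] w 0.0079 az 75.27 tilt [0.19 0.08]
20 41 [-98.  -69.1 -44.2]
30 127 [-97.9 -73.3 -49.9]
40 14 [-98.1 -85.1 -63.9]
90 11 [-25.7 -22.9 -17. ]
100 18 [-24.9 -17.3 -10.5]
110 21 [-21.7 -12.1  -1.4]
120 9 [-6.6 -0.3 -0. ]
130 10 [-1.1 -0.3 -0.1]
140 4 [-0.6 -0.3 -0.2]
150 8 [-1.4 -0.7 -0.1]
160 11 [-4.1 -0.6 -0.1]
t 17.2 TCP corner x,y,z mm [  3.  -10.1 125.1] F x,y,z [ -1.2 -13.6   9.3] M [-2.63  0.91  0.  ] w 0.008 az 75.27 tilt [0.19 0.08]
```

View pics/f.png

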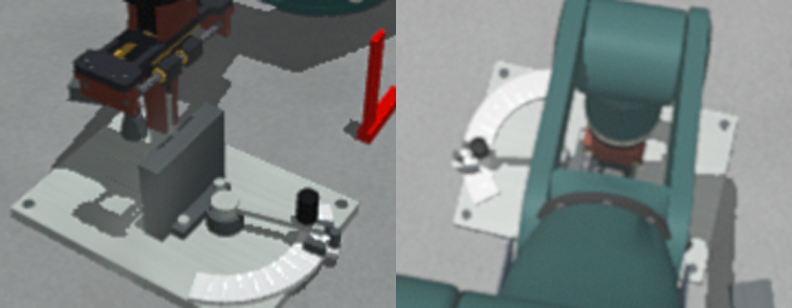

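Above the upright the blade back lies 0.3–0.7 mm from its face plane at all heights. The stock top is at its seated height, the lever sits between its lugs, and the jack hasn't moved. I'm handing in.

```bash
python3 -c "
from h import *
print(hand_in());st()"
```

```text
the job is handed in; nothing more can be done
None
the job is handed in; nothing more can be done
```

I swung the lever into the marked notch, then picked up the steel square and pressed it into the corner on the side away from the lever. I handed in at about 17 s, still gripping and pressing; no verdict is reported.

**Lever:** After release it measured about 0.025 rad from the notch line, inside the 0.08 allowed. In the last pictures the knob still sat between the lugs.

**Square, by camera:** Above the upright, the back of the blade lay 0.3–0.7 mm from the upright's face plane. The stock's top was at about its seated height.

**Square, by tool pose:** The tool's tilt was about 0.2° and its yaw within about 0.1° of the fixture's. It was about 3 mm off the middle of the upright.

**Forces:**
- The wrist read about 14 N towards the upright and 9–10 N down onto the plate.
- Part of the 14 N is friction on the plate, so the force on the upright itself was not measured directly. I estimate it at well over 1.5 N.
- Grip was set to 45 N, with 8 mm between the fingers.

**Disagreement:** Before lowering, one camera reading suggested the toe drooped by about 1.2°. The tool pose and forces at contact did not bear that out.

**Not seen:** The heel and the blade below the upright's top were hidden, so contact there rests on the forces and on forward motion stopping. I compared the bystanders only by eye in the fixture-area pictures; the jack and the red squares in view looked unmoved.

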